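Work a jammed wedge out of the specimen clamp

ROBOT

A 6-joint arm with a two-finger parallel gripper is mounted at the origin on the work surface. World frame = base frame: x ahead of the robot, y to its left, z up, the work surface at z = 0. Lengths are in mm, angles in degrees, forces in N, time in s.
With the tool pointing down it reaches from about 300 to 850 mm from the base axis. Payload 4.2 kg.
Tool frame: the origin (TCP) lies midway between the tips of the shut fingers; the grasp point (between the pads) lies 19 mm behind it; z points along the fingers, y is the direction in which the jaws open and shut (so a half turn about z gives the same grasp; the last joint's range is limited). The gripper opens to 91 mm and grips with 3 to 60 N. Pads are 32 mm wide; open, the fingers measure 118 mm over their backs; the gripper's body (76 mm by 178 mm) begins 60 mm behind the grasp point.
Start: joints at [-66.062, 18.312, 89.639, -0, 72.044, -1.146], TCP at [243.775, -520.785, 213.976] pointing down, gripper open.
Joint ranges: [-177.97, 177.97], [-48.28, 115.42], [12.27, 149.76], [-77.06, 257.06], [2.81, 150.46], [-146.56, 146.56]. Speed limits (degrees/s): [147.25, 147.25, 180, 180, 180, 180].

INTERFACE

Orientations are given as [roll, pitch, yaw] about the fixed x, y, z axes, in that order (R = Rz(yaw) Ry(pitch) Rx(roll)).
In Python, from workcell import * gives the robot as it stands.
- The arm moves only by the tool arm_command, never from a script. Its argument "deltas" is text: rows parted by semicolons, each of 7 numbers parted by spaces: the shift along the tool's x, y, z in mm, then the turn, a rotation vector about the tool's x, y, z in degrees, then the finger opening in mm, from 0 to 91.2. In form: x y z wx wy wz hand; .... A call has 1 to 5 rows; each row shifts and turns the commanded pose from where the row before left it, along the tool's axes as they then stand; what a row does not reach is not made up. A row lasts 1/8 s, in which the tool goes at most 62.5 mm and 10.7 degrees, less where a joint would pass 70% of its speed; a pose out of reach is approached as far as the arm can. A call is refused whole if a number of a shift passes 62.5 or a number of a turn 10.7, either way. A call with a gripper value outside its range is refused whole. The fingers move at their own pace and stop on an object; "force" is the grip in N (left out, the last holds). Time passes only in rows, so rows that do not move let the fingers close. It gives the time, the measured TCP pose, the force and the opening at its end, in the units of the state.
- state(): the state, without advancing time (a new reading comes with each control period).
- grab_frame(name): name is "side" or "top" or "wrist"; returns the picture (384x512x3 uint8, red, green, blue); there is no depth.
- camera_model(name): a dict with "fx", "fy", "cx", "cy" (pixels), "k1" (the pictures are not rectified: a ray, as slopes to the right and down, at radius r is drawn at 1 + k1 r^2 times it, then the intrinsics apply), "rvec" (rotation vector, rad) and "tvec" (3), from world to camera coordinates, as OpenCV has them; the wrist camera has in their place "mount" (4x4, takes a point from camera to tool coordinates, whose origin is the TCP and whose axes are the flange's). Camera axes: x right, y down, z forward; pixel columns grow to the right and rows downward; lengths in mm; the calibration is good to about 2 mm. A picture is of the moment at which its call begins: read the wrist's pose just before it. camera_model takes no time and is no camera call.
- job_done(): hands the job in, once; it reports no verdict.
The state is a dict: "time_s": time; "qpos": joint angles; "qvel": joint speeds; "effort": joint torques, N m; "ee_pos": TCP position; "ee_rot": TCP orientation; "force": force on the tool from outside, world axes, zero at the start; "torque": the same for the moment, N m; "gripper_width": finger opening in mm.
Only numpy, scipy, OpenCV 4.12 (cv2) and the standard library are available. Lean on these libraries where they do the work, as an engineer would, in place of code of your own. Each camera call takes 0.05 s, during which the arm holds its last target. There are 200 camera calls.

TASK

The orange wedge is jammed in the mouth of the specimen clamp. Work it loose by pushing its handle a little to one side and the other in turn until it slides free, and leave it lying flat on the bench, wholly out in front of the clamp and let go. Do not simply yank it: a hard straight pull drags the clamp along its sprung slide, which must not be pulled more than about a centimetre; leave the other things on the bench where they stand.

Things in the scene. Friction and masses are not known exactly. Their poses are not given: they have to be found in the camera images.
- base: Blue fixed base of the clamp: two rails 20 mm high and a back block, bolted down. Origin on the bench, midway between the clamp's two steel noses; +x points into the clamp (back block ends at x = +142 mm), -x straight out of its mouth, y across the mouth, z up. It spans y = -94 to +97 mm. Inside the rails rides the grey U-shaped clamp, 50 mm high, x = -8 to +95 mm.
- mouth (a point): Middle of the clamp's mouth, 16 mm above the bench, fixed to the base. Two upright round steel noses (radius 9 mm) grip the wedge's sides here, at base x = 0: that at -y is fixed to the clamp, that at +y is on the sprung jaw. Behind them, between the arms, is an open space.
- bridge (a point): Middle of the top of the aluminium bridge across the clamp, 50 mm above the bench. It spans base x = -6 to +14 mm, its underside 42 mm up, just over the wedge, which so cannot be lifted out.
- wedge: Orange wedge with a black crossbar, 186 mm long, 28 mm high, about 0.35 kg, flat on the bench. Origin on its underside; at the start origin and axes coincide with base. Blade: 58 mm wide at x = -25 mm, tapering evenly through 54 mm at x = 0 to 44 mm at the tip, x = +60 mm. Stem 24 mm wide, x = -25 to -110 mm. Black crossbar x = -110 to -126 mm, 90 mm wide.
- wedge_tip (a point): Middle of the wedge's thin end (wedge x = +60 mm, 14 mm above the bench), inside the clamp at the start. Turning the wedge more than about 0.35 rad makes the tip strike the clamp's arms; about 0.15 rad each way is enough. The wedge is out when the tip is at base x below -10 mm.
- wedge_stem (a point): Top of the stem (wedge x = -85 mm, 28 mm up), 25 mm from the crossbar's inner face. A straight pull needs over 22 N at first, a side push here only about 10 to 25 N. Pushed to one side, the wedge pivots on that side's nose and its other flank slides out; pushed the other way it pivots on the other nose: each swing walks it out some mm.
- clamp (a joint): How far the clamp has been dragged along its slide (m): 0 at rest, positive out towards the mouth side (base -x). A 2 N/mm spring draws it back; the stop is at 0.020. It must stay under 0.010.
- jaw (a joint): Travel of the sprung jaw (m): about 0 when held open by the wedge at the start, positive as it closes; 0.010 fully closed, with the wedge out. It squeezes with about 30 N at 0, falling evenly to 6 N at 0.010, so the wedge gets looser as its taper comes out.
- core: Red-brown stone core standing on the bench, 54 mm across, 100 mm high; origin at its foot. Leave alone.
- core2: Grey stone core, 54 mm across, 60 mm high; origin at its foot. Leave alone.
- beaker: Glass beaker, 72 mm across, 90 mm high; origin at its foot. Leave alone.
- wash: White plastic bottle with red cap, 68 mm across, 170 mm high; origin at its foot. Leave alone.
- jar: Jar with blue cap, 70 mm across, 80 mm high; origin at its foot. Leave alone.
- spanner: Steel spanner lying flat; origin under its middle. Leave alone.
Things that resemble listed ones, but are neither listed nor needed, are in the scene too. What is shaped like the base but purple is not meant.

How it is judged:
By the outcome, as a careful person would: the job done as asked, in the order asked, and still so for the second after the job is handed in, with the robot touching nothing.
It also fails if it takes over 67 s, if anything falls off the work surface, if the arm or the gripper's body presses on something with over 40 N, if the wrist force passes 120 N, or if a joint passes its speed limit or range.

## Working session

There is one attempt and no reset: what is moved stays moved. The work goes in short steps, Python scripts to look and compute and a tool call to move; the robot and the scene stay as the last step left them, time stands still between calls to the robot, and variables do not carry over. Pictures are saved under pics/ and viewed, about 8 in all and at most 12, crops included, and the job is handed in when it is done.

Besides the shell and the picture viewer there is one more tool, called after "Request:" as name(argument=value, ...) on one line, values as JSON. arm_command: Moves the arm, as the interface text tells. Its arguments: {"type":"object","properties":{"deltas":{"type":"string"},"force":{"type":"number"}},"required":["deltas"]}

```bash
mkdir -p pics; ls; cat > h.py <<'E'
from workcell import *
import numpy as np, cv2
def save(name,fn):
    im=grab_frame(name); cv2.imwrite('pics/'+fn,im[:,:,::-1]); return im
def cam(name):
    m=camera_model(name); 
    if 'mount' in m:
        M=np.array(m['mount']); return m,M
    R=cv2.Rodrigues(np.array(m['rvec'],float))[0]; t=np.array(m['tvec'],float).ravel()
    M=np.eye(4); M[:3,:3]=R.T; M[:3,3]=-R.T@t
    return m,M
def cast(name,px,z,T=None):
    m,M=cam(name)
    if T is not None: M=T@M
    px=np.atleast_2d(np.array(px,float))
    d=np.c_[(px[:,0]-m['cx'])/m['fx'],(px[:,1]-m['cy'])/m['fy']]
    u=d.copy()
    for _ in range(20): u=d/(1+m['k1']*(u**2).sum(1,keepdims=True))
    r=np.c_[u,np.ones(len(u))]@M[:3,:3].T; c=M[:3,3]
    return c+r*((z-c[2])/r[:,2:])
E
python3 - <<'E'
from h import *
s=state();print(s)
a=save('top','t0.png');b=save('side','s0.png')
for n in('top','side','wrist'):
    m,M=cam(n);print(n,m['fx'],M.round(2).tolist())
cv2.imwrite('pics/ts0.png',np.vstack([a,b])[:,:,::-1] if 0 else cv2.resize(a,(800,600))[:,:,::-1])
E
```

```text
pics
{'time_s': 0.0, 'qpos': array([-6.60630421e+01,  1.83524068e+01,  8.97054011e+01,  7.57564685e-04,
        7.20431560e+01, -1.14531785e+00]), 'qvel': array([-0.01261521, -0.09056339,  0.03989202,  0.05800489,  0.02826919,
       -0.00673184]), 'effort': array([ 5.23183062e-04, -4.12460268e+01, -2.31975782e+01,  7.26906513e-02,
        4.56985726e-02, -1.45488543e-04]), 'ee_pos': array([ 243.56356271, -520.32236111,  213.11940783]), 'ee_rot': array([-1.79899071e+02, -2.73819553e-03,  2.50820391e+01]), 'force': array([-4.36943025e-02, -1.59276757e-01, -1.15799708e-04]), 'torque': array([-0.00928218,  0.00035673,  0.02988775]), 'gripper_width': 91.46150666313785}
top 456.38123852726926 [[0.01, -1.0, 0.09, 351.83], [-1.0, -0.01, 0.0, -19.47], [-0.0, -0.09, -1.0, 1483.83], [0.0, 0.0, 0.0, 1.0]]
side 404.2248714372358 [[-0.71, -0.38, 0.59, -122.73], [-0.7, 0.4, -0.59, 609.1], [-0.01, -0.84, -0.55, 628.06], [0.0, 0.0, 0.0, 1.0]]
wrist 330.7493946394903 [[-0.0, -0.95, -0.3, 85.32], [1.0, -0.0, 0.0, -0.14], [-0.0, -0.3, 0.95, -170.93], [0.0, 0.0, 0.0, 1.0]]
```

View pics/ts0.png

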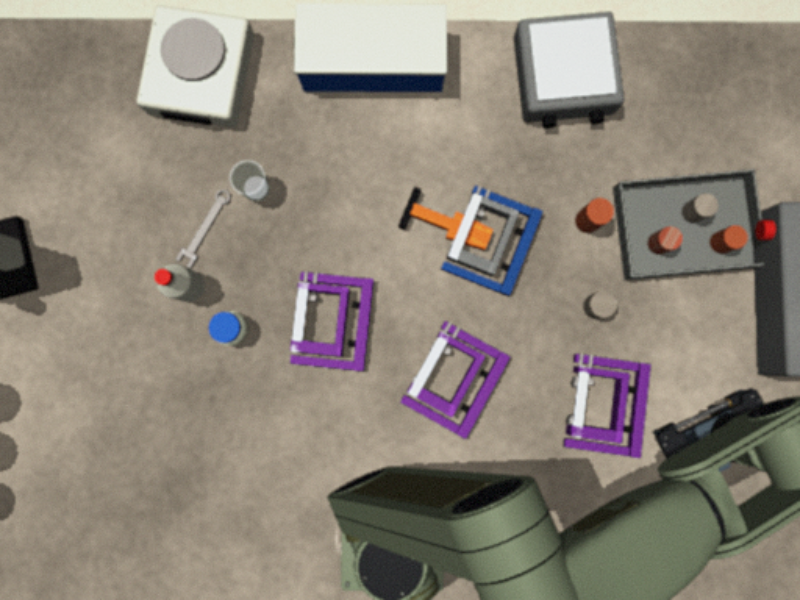

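View pics/s0.png

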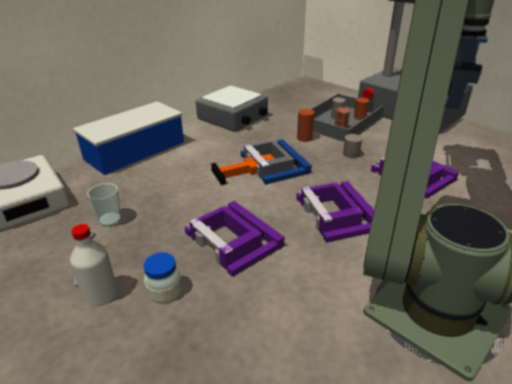

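The top view shows the blue base at about (495,240) in the 800-wide picture. The wedge's stem and crossbar stick out to the left: stem (435,215), crossbar (410,208), blade tip (490,236). The other things stand well clear of it. Next I measure the axis.

```bash
cat >> h.py <<'E'
def wedge(im,name='top'):
    h=cv2.cvtColor(im,cv2.COLOR_RGB2HSV)
    o=cv2.inRange(h,(5,170,120),(20,255,255)); o[:,:250]=0 if name!='top' else 0
    o[:, 335:]=0; o[:100]=0;o[250:]=0
    k=cv2.inRange(h,(0,0,0),(180,255,60))
    ys,xs=np.nonzero(o); P=cast(name,np.c_[xs,ys],28.)[:,:2]
    return o,k,P
E
python3 - <<'E'
from h import *
im=cv2.imread('pics/t0.png')[:,:,::-1].copy()
o,k,P=wedge(im)
print(len(P))
h=cv2.cvtColor(im,cv2.COLOR_RGB2HSV)
k[:115]=0;k[150:]=0;k[:,:250]=0;k[:,275:]=0
ys,xs=np.nonzero(k);B=cast('top',np.c_[xs,ys],28.)[:,:2]
bc=B.mean(0);print('bar',len(B),bc,cv2.minAreaRect(B.astype(np.float32)))
print('orange rect',cv2.minAreaRect(P.astype(np.float32)))
# stem axis: orange pts within 85mm of bar
d=np.linalg.norm(P-bc,axis=1);S=P[d<85];c=S.mean(0);u=np.linalg.svd(S-c)[2][0];u*=np.sign(u@(c-bc))
print('stem',len(S),c,u,np.degrees(np.arctan2(u[1],u[0])))
A=(P-bc)@u;n=np.array([-u[1],u[0]]);print('along',A.min(),A.max(),'across stem',np.ptp((S-c)@n))
# whole
ub=P[A>100].mean(0)-bc;print('bar->tip dir',np.degrees(np.arctan2(ub[1],ub[0])))
blue=cv2.inRange(h,(100,120,40),(120,255,255));blue[:110]=0;blue[200:]=0;blue[:,:270]=0;blue[:,360:]=0
ys,xs=np.nonzero(blue);Q=cast('top',np.c_[xs,ys],20.)[:,:2];print('blue',len(Q),cv2.minAreaRect(Q.astype(np.float32)))
g=cv2.resize(im[100:210,240:370],None,fx=6,fy=5.4,interpolation=cv2.INTER_NEAREST);cv2.imwrite('pics/c0.png',cv2.resize(im[100:200,240:370],None,fx=6,fy=6,interpolation=2)[:,:,::-1])
E
```

```text
474
bar 111 [670.79491505 -30.56020222] ((671.4677734375, -31.440196990966797), (15.366400718688965, 89.13575744628906), 68.24720764160156)
orange rect ((637.4474487304688, -115.20785522460938), (171.84994506835938, 56.9439811706543), 72.77726745605469)
stem 183 [655.41621376 -72.00203113] [-0.38776722 -0.92175734] -112.81564016294638
along 4.011673651625895 176.462129136192 across stem 25.507157821589804
bar->tip dir -111.184567323067
blue 739 ((606.9354858398438, -203.15960693359375), (150.65542602539062, 190.51675415039062), 68.27113342285156)
```

View pics/c0.png

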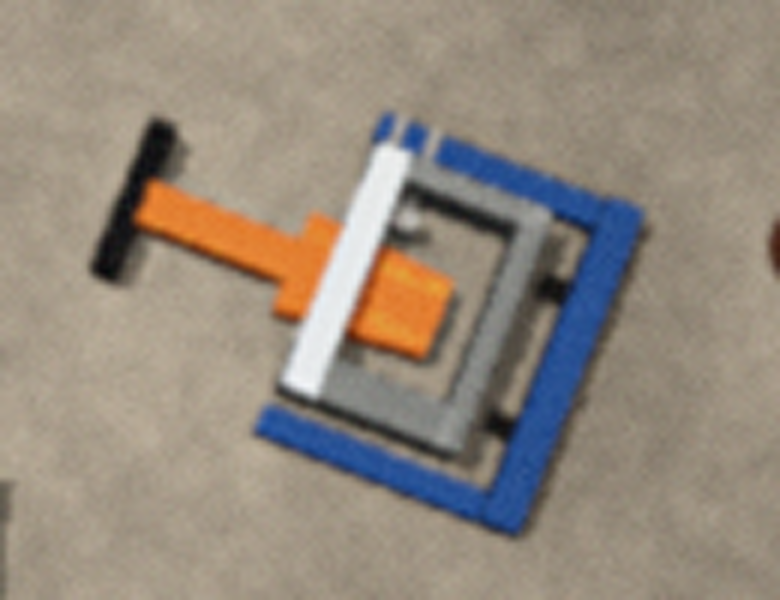

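The wedge measures 172 mm of orange and the bar 89 × 15 mm, and the base rectangle agrees within 3 mm, so the sizes match those given. The wedge axis is at -111.75°, its origin at about (627,-141), and the stem point at about (659,-62). Moving above it now.

Request:
arm_command(deltas="47.5 -20 0 0 0 0 91; 47.5 -20 0 0 0 0 91; 47.5 -20 0 0 0 0 91; 47.5 -20 0 0 0 0 91; 47.5 -20 0 0 0 0 91", force=30)

```text
time_s: 0.72
ee_pos: [417.2, -328.1, 213.7]
ee_rot: [-180.0, 0.0, 25.1]
force: [1.0, 0.1, 1.0]
gripper_width: 91.1
```

Request:
arm_command(deltas="47.5 -20 0 0 0 0 91; 47.5 -20 0 0 0 0 91; 47.5 -20 0 0 0 0 91; 47.5 -20 0 0 0 0 91; 47.5 -20 0 0 0 0 91")

```text
time_s: 1.35
ee_pos: [590.0, -136.8, 213.5]
ee_rot: [-180.0, 0.0, 25.1]
force: [0.3, -1.0, 0.5]
gripper_width: 91.2
```

Request:
arm_command(deltas="47.5 -20 0 0 0 0 91; 47.5 -20 0 0 0 0 91; 0 0 0 0 0 -10.6 91; 0 0 0 0 0 -10.6 91; 0 0 0 0 0 -10.6 91")

```text
time_s: 1.98
ee_pos: [658.1, -61.5, 213.1]
ee_rot: [-179.9, 0.0, 57.3]
force: [-0.1, -0.4, -0.8]
gripper_width: 91.2
```

Request:
arm_command(deltas="0 0 0 0 0 -10.6 91; 0 0 0 0 0 -0.8 91; 0 0 0 0 0 0 91; 0 0 0 0 0 0 91")

```text
time_s: 2.48
ee_pos: [658.2, -61.8, 213.8]
ee_rot: [-180.0, 0.0, 68.2]
force: [1.0, -0.1, 0.4]
gripper_width: 90.9
```

```bash
cat >> h.py <<'E'
from scipy.spatial.transform import Rotation as Rn
def wmeas(fn,show=True):
    s=state(); T=np.eye(4);T[:3,:3]=Rn.from_euler('xyz',s['ee_rot'],degrees=True).as_matrix();T[:3,3]=s['ee_pos']
    im=save('wrist',fn)
    h=cv2.cvtColor(im,cv2.COLOR_RGB2HSV);o=cv2.inRange(h,(5,170,100),(20,255,255))
    n,l,st,c=cv2.connectedComponentsWithStats(o);print(st[1:][st[1:,4]>100])
    ys,xs=np.nonzero(o);P=cast('wrist',np.c_[xs,ys],28.,T)
    L=(np.linalg.inv(T)@np.c_[P,np.ones(len(P))].T).T[:,:2]
    print('tool-frame of orange x',L[:,0].min(),L[:,0].max())
    for x in range(-100,40,10):
        q=L[abs(L[:,0]-x)<2]
        if len(q):print(x,q[:,1].min().round(1),q[:,1].max().round(1))
    return im,L
E
python3 -c "
from h import *
wmeas('w1.png')"
```

```text
[[ 239  148   49   88 1065]
 [ 244  255   40   24  901]]
tool-frame of orange x -141.95968651334232 28.217110209669016
-80 -23.1 30.0
-70 -24.1 30.9
-60 -25.0 30.8
-50 -23.7 29.4
-40 -7.5 14.3
-30 -7.4 14.1
-20 -7.3 14.0
-10 -7.3 13.9
0 -7.2 13.8
10 -7.2 14.8
20 -7.1 14.7
30 -7.0 14.6
```

View pics/w1.png

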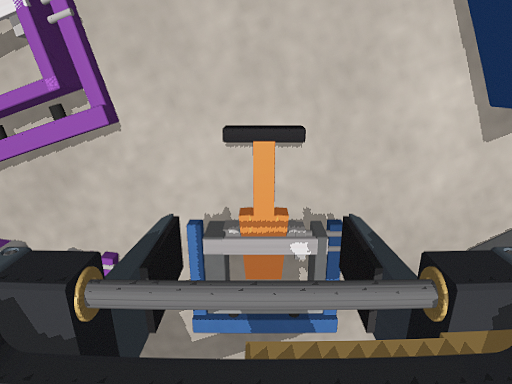

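The wrist view shows the stem centred at column 263, with its outer end (bar face) at tool x = +28. The stem centre lies 3 mm off in tool y, and the wedge is square to the tool. I'll shift 3 mm and go down.

Request:
arm_command(deltas="0 3 40 0 0 0 91; 0 0 50 0 0 0 91; 0 0 50 0 0 0 91; 0 0 40 0 0 0 91; 0 0 25 0 0 0 91")

```text
time_s: 3.15
ee_pos: [659.9, -62.8, 6.5]
ee_rot: [-179.8, 0.0, 68.2]
force: [0.8, -1.0, 1.0]
gripper_width: 90.9
```

Request:
arm_command(deltas="0 0 0 0 0 0 60; 0 0 0 0 0 0 34; 0 0 0 0 0 0 34; 0 0 0 0 0 0 34; 0 0 0 0 0 0 34")

```text
time_s: 3.78
ee_pos: [661.3, -62.9, 9.6]
ee_rot: [179.9, -0.0, 68.3]
force: [0.2, 0.0, 0.0]
gripper_width: 43.7
```

Request:
arm_command(deltas="0 0 0 0 0 0 34; 0 0 0 0 0 0 34; 0 0 0 0 0 0 34")

```text
time_s: 4.15
ee_pos: [661.0, -62.9, 8.9]
ee_rot: [-180.0, 0.0, 68.3]
force: [-0.2, 0.9, 0.2]
gripper_width: 34.0
```

Request:
arm_command(deltas="0 2 0 0 0 0 34; 0 2 0 0 0 0 34; 0 2 0 0 0 0 34; 0 2 0 0 0 0 34")

```text
time_s: 4.65
ee_pos: [665.7, -64.8, 8.7]
ee_rot: [-179.6, 0.0, 68.2]
force: [-7.7, 4.4, 5.5]
gripper_width: 33.4
```

Request:
arm_command(deltas="0 2 0 0 0 0 34; 0 2 0 0 0 0 34; 0 2 0 0 0 0 34; 0 0 0 0 0 0 34")

```text
time_s: 5.15
ee_pos: [666.7, -64.9, 8.5]
ee_rot: [-179.0, 0.1, 68.2]
force: [-15.5, 7.9, 11.4]
gripper_width: 34.1
```

Request:
arm_command(deltas="0 2 0 0 0 0 34; 0 2 0 0 0 0 34; 0 0 0 0 0 0 34")

```text
time_s: 5.52
ee_pos: [669.8, -64.7, 8.4]
ee_rot: [-178.9, -0.1, 68.1]
force: [-13.9, 12.6, 11.8]
gripper_width: 34.2
```

Request:
arm_command(deltas="0 2 0 0 0 0 34; 0 0 0 0 0 0 34")

```text
time_s: 5.78
ee_pos: [671.4, -64.6, 8.4]
ee_rot: [-178.8, -0.1, 68.1]
force: [-16.0, 13.7, 12.0]
gripper_width: 33.8
```

Request:
arm_command(deltas="0 2 0 0 0 0 34; 0 2 0 0 0 0 34; 0 2 0 0 0 0 34; 0 2 0 0 0 0 34; 0 0 0 0 0 0 34")

```text
time_s: 6.4
ee_pos: [678.6, -64.8, 8.4]
ee_rot: [-178.7, -0.3, 68.0]
force: [-17.6, 21.0, 12.6]
gripper_width: 34.7
```

Request:
arm_command(deltas="1 -6 0 0 0 0 34; 1 -6 0 0 0 0 34; 1 -6 0 0 0 0 34; 1 -4 0 0 0 0 34; 0 0 0 0 0 0 34")

```text
time_s: 7.02
ee_pos: [669.5, -61.7, 9.3]
ee_rot: [179.8, -0.1, 68.3]
force: [4.1, 0.7, -1.5]
gripper_width: 34.3
```

Request:
arm_command(deltas="1 -3 0 0 0 0 34; 1 -3 0 0 0 0 34; 1 -3 0 0 0 0 34; 1 -3 0 0 0 0 34; 0 0 0 0 0 0 34")

```text
time_s: 7.65
ee_pos: [661.1, -53.2, 9.6]
ee_rot: [179.7, -0.1, 68.2]
force: [6.5, 1.3, -1.8]
gripper_width: 33.8
```

Request:
arm_command(deltas="0 -3 0 0 0 0 34; 0 -3 0 0 0 0 34; 0 -3 0 0 0 0 34; 0 -2 0 0 0 0 34; 0 0 0 0 0 0 34")

```text
time_s: 8.28
ee_pos: [656.5, -48.9, 10.6]
ee_rot: [179.0, -0.4, 68.3]
force: [17.1, 2.7, -6.5]
gripper_width: 33.7
```

Request:
arm_command(deltas="1 -2 0 0 0 0 34; 1 -2 0 0 0 0 34; 1 -2 0 0 0 0 34; 0 0 0 0 0 0 34")

```text
time_s: 8.78
ee_pos: [651.6, -44.4, 10.7]
ee_rot: [179.1, -0.3, 68.3]
force: [14.8, 0.0, -5.2]
gripper_width: 34.2
```

```bash
cat >> h.py <<'E'
B0=np.array([671.3,-31.]);U=np.array([-.3706,-.9288]);N=np.array([.9288,-.3706])
def tmeas(fn):
    im=save('top',fn); h=cv2.cvtColor(im,cv2.COLOR_RGB2HSV)
    o=cv2.inRange(h,(5,170,120),(20,255,255));o[:60]=0;o[250:]=0;o[:,:180]=0;o[:,350:]=0
    ys,xs=np.nonzero(o);P=cast('top',np.c_[xs,ys],28.)[:,:2]-B0
    a=P@U-118;b=P@N
    print('orange base x',np.percentile(a,[0,1,99,100]).round(1),len(P))
    t=a>a.max()-25;print('tip y',b[t].mean().round(1))
    s=cv2.inRange(h,(0,0,185),(180,40,255));s[:100]=0;s[200:]=0;s[:,270:275]=0;s[:,:275]=0;s[:,330:]=0
    ys,xs=np.nonzero(s);Q=cast('top',np.c_[xs,ys],50.)[:,:2]-B0
    print('bridge base x,y',(np.median(Q@U)-118).round(1),np.median(Q@N).round(1),len(Q))
    return im
E
python3 - <<'E'
from h import *
im0=cv2.imread('pics/t0.png')[:,:,::-1].copy()
import h
g=h.save; h.save=lambda *a:im0
tmeas('x'); h.save=g
im=tmeas('t1.png')
cv2.imwrite('pics/c1.png',cv2.resize(im[100:200,240:370],None,fx=6,fy=6,interpolation=2)[:,:,::-1])
E
```

```text
orange base x [-114.  -111.7   56.7   58.4] 474
tip y 0.7
bridge base x,y 2.0 4.9 270
orange base x [-65.2 -63.5  45.3  47. ] 182
tip y 3.9
bridge base x,y 2.3 46.1 94
```

View pics/c1.png

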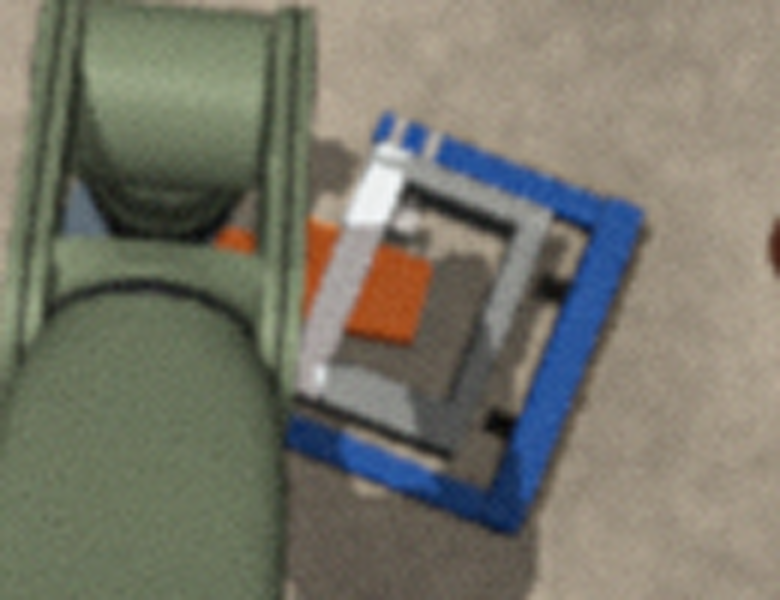

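The wedge has walked out about 11 mm (tip from 57 to 46 mm), and the bridge and clamp haven't moved. I'll keep swinging.

Request:
arm_command(deltas="0 5 0 0 0 0 34; 0 5 0 0 0 0 34; 0 5 0 0 0 0 34; 0 4 0 0 0 0 34; 0 3 0 0 0 0 34")

```text
time_s: 9.45
ee_pos: [660.9, -50.5, 8.1]
ee_rot: [-179.5, -0.0, 68.2]
force: [-5.7, 7.3, 1.5]
gripper_width: 34.0
```

Request:
arm_command(deltas="1 3 0 0 0 0 34; 1 3 0 0 0 0 34; 1 3 0 0 0 0 34; 1 3 0 0 0 0 34; 0 0 0 0 0 0 34")

```text
time_s: 10.07
ee_pos: [673.0, -50.3, 7.9]
ee_rot: [-179.4, -0.1, 68.2]
force: [-6.7, 7.8, 2.4]
gripper_width: 33.9
```

Request:
arm_command(deltas="1 2 0 0 0 0 34; 1 2 0 0 0 0 34; 1 2 0 0 0 0 34; 0 0 0 0 0 0 34")

```text
time_s: 10.58
ee_pos: [678.8, -50.3, 7.8]
ee_rot: [-179.3, 0.0, 68.2]
force: [-7.6, 5.4, 2.6]
gripper_width: 33.9
```

Request:
arm_command(deltas="1 2 0 0 0 0 34; 1 2 0 0 0 0 34; 0 2 0 0 0 0 34; 0 0 0 0 0 0 34")

```text
time_s: 11.08
ee_pos: [684.4, -50.8, 7.8]
ee_rot: [-179.3, 0.1, 68.2]
force: [-8.5, 4.9, 3.7]
gripper_width: 33.7
```

Request:
arm_command(deltas="0 -5 0 0 0 0 34; 0 -5 0 0 0 0 34; 0 -4 0 0 0 0 34; 0 -3 0 0 0 0 34; 0 -3 0 0 0 0 34")

```text
time_s: 11.7
ee_pos: [673.2, -45.4, 9.6]
ee_rot: [179.8, -0.1, 68.3]
force: [6.8, 0.8, -0.8]
gripper_width: 33.9
```

Request:
arm_command(deltas="1 -3 0 0 0 0 34; 1 -3 0 0 0 0 34; 1 -3 0 0 0 0 34; 1 -3 0 0 0 0 34; 0 0 0 0 0 0 34")

```text
time_s: 12.32
ee_pos: [663.1, -36.9, 9.6]
ee_rot: [179.8, -0.1, 68.3]
force: [4.3, 1.2, -0.4]
gripper_width: 33.8
```

Request:
arm_command(deltas="1 -2 0 0 0 0 34; 1 -2 0 0 0 0 34; 0 0 0 0 0 0 34")

```text
time_s: 12.7
ee_pos: [660.3, -34.5, 9.6]
ee_rot: [179.8, -0.0, 68.3]
force: [5.8, -0.8, -1.3]
gripper_width: 33.8
```

```bash
python3 -c "
from h import *
tmeas('t2.png')"
```

```text
orange base x [-38.8 -37.2  33.4  33.9] 183
tip y 1.1
bridge base x,y 3.6 47.6 100
```

Tip at 34 mm, so it is 24 mm out and swinging easily. Continuing.

Request:
arm_command(deltas="0 5 0 0 0 0 34; 0 5 0 0 0 0 34; 0 5 0 0 0 0 34; 1 4 0 0 0 0 34; 1 4 0 0 0 0 34")

```text
time_s: 13.38
ee_pos: [676.7, -39.0, 8.3]
ee_rot: [-179.4, 0.1, 68.2]
force: [-8.3, 4.9, 5.1]
gripper_width: 33.8
```

Request:
arm_command(deltas="1 3 0 0 0 0 34; 1 3 0 0 0 0 34; 1 3 0 0 0 0 34; 1 2 0 0 0 0 34; 0 0 0 0 0 0 34")

```text
time_s: 14.0
ee_pos: [688.0, -39.8, 8.3]
ee_rot: [-179.4, 0.1, 68.2]
force: [-7.8, 3.2, 5.7]
gripper_width: 33.8
```

Request:
arm_command(deltas="0 -5 0 0 0 0 34; 0 -5 0 0 0 0 34; 0 -5 0 0 0 0 34; 1 -4 0 0 0 0 34; 1 -4 0 0 0 0 34")

```text
time_s: 14.62
ee_pos: [673.1, -30.3, 9.4]
ee_rot: [179.8, -0.1, 68.3]
force: [6.1, 2.2, -1.8]
gripper_width: 33.6
```

Request:
arm_command(deltas="1 -3 0 0 0 0 34; 1 -3 0 0 0 0 34; 1 -3 0 0 0 0 34; 1 -2 0 0 0 0 34; 0 0 0 0 0 0 34")

```text
time_s: 15.25
ee_pos: [663.8, -22.8, 9.4]
ee_rot: [179.9, -0.0, 68.3]
force: [4.4, 0.1, 0.8]
gripper_width: 34.2
```

```bash
python3 -c "
from h import *
tmeas('t3.png')"
```

```text
orange base x [-53.3 -50.8  24.9  25.5] 213
tip y -0.1
bridge base x,y 2.3 -36.1 109
```

Request:
arm_command(deltas="0 5 0 0 0 0 34; 0 5 0 0 0 0 34; 0 5 0 0 0 0 34; 1 4 0 0 0 0 34; 1 4 0 0 0 0 34")

```text
time_s: 15.92
ee_pos: [681.9, -28.0, 8.2]
ee_rot: [-179.5, 0.0, 68.2]
force: [-6.1, 5.3, 2.3]
gripper_width: 34.1
```

Request:
arm_command(deltas="1 3 0 0 0 0 34; 1 3 0 0 0 0 34; 0 3 0 0 0 0 34; 0 2 0 0 0 0 34; 0 0 0 0 0 0 34")

```text
time_s: 16.55
ee_pos: [687.7, -29.0, 8.2]
ee_rot: [-178.8, 0.1, 68.0]
force: [-17.1, 6.3, 11.0]
gripper_width: 34.1
```

Request:
arm_command(deltas="0 -5 0 0 0 0 34; 0 -5 0 0 0 0 34; 0 -5 0 0 0 0 34; 1 -4 0 0 0 0 34; 1 -4 0 0 0 0 34")

```text
time_s: 17.18
ee_pos: [676.2, -21.6, 9.0]
ee_rot: [179.9, -0.0, 68.3]
force: [2.1, -2.5, -0.9]
gripper_width: 33.9
```

Request:
arm_command(deltas="1 -3 0 0 0 0 34; 1 -3 0 0 0 0 34; 0 -3 0 0 0 0 34; 0 -2 0 0 0 0 34; 0 0 0 0 0 0 34")

```text
time_s: 17.8
ee_pos: [667.7, -15.6, 9.3]
ee_rot: [179.8, -0.0, 68.4]
force: [5.4, -2.9, -2.9]
gripper_width: 34.1
```

```bash
python3 -c "
from h import *
im=tmeas('t4.png')
cv2.imwrite('pics/c4.png',cv2.resize(im[90:200,220:370],None,fx=5,fy=5,interpolation=2)[:,:,::-1])"
```

```text
orange base x [-63.5 -60.9  18.9  19.5] 238
tip y -1.4
bridge base x,y 1.7 -38.8 110
```

View pics/c4.png

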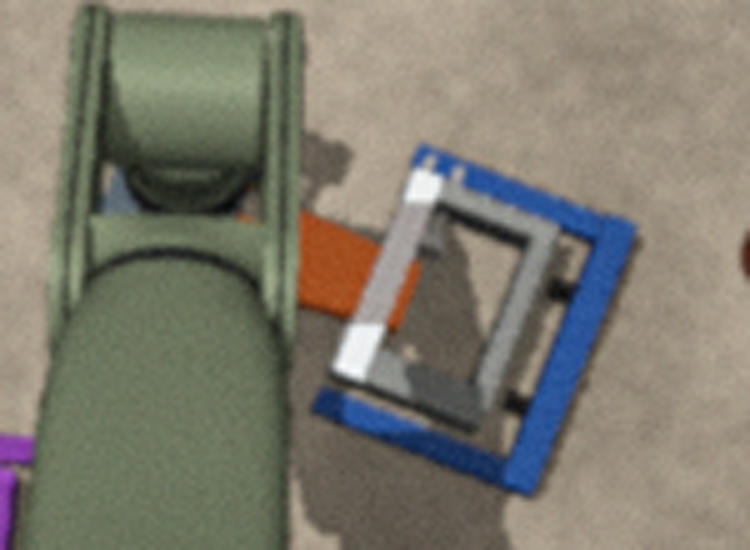

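Tip at about 20 mm, with the clamp and bridge unmoved. Still swinging, with a slight outward bias.

Request:
arm_command(deltas="0 5 0 0 0 0 34; 0 5 0 0 0 0 34; 0 5 0 0 0 0 34; 0 4 0 0 0 0 34; 1 4 0 0 0 0 34")

```text
time_s: 18.48
ee_pos: [682.8, -20.8, 8.7]
ee_rot: [-179.3, 0.0, 68.1]
force: [-16.2, 5.4, 11.3]
gripper_width: 34.1
```

Request:
arm_command(deltas="1 3 0 0 0 0 34; 1 3 0 0 0 0 34; 1 2 0 0 0 0 34; 0 0 0 0 0 0 34")

```text
time_s: 18.98
ee_pos: [685.3, -21.0, 9.0]
ee_rot: [-178.6, 0.2, 67.8]
force: [-24.8, 4.6, 18.4]
gripper_width: 34.4
```

Request:
arm_command(deltas="0 -5 0 0 0 0 34; 0 -5 0 0 0 0 34; 0 -5 0 0 0 0 34; 1 -4 0 0 0 0 34; 1 -4 0 0 0 0 34")

```text
time_s: 19.6
ee_pos: [676.5, -13.7, 9.1]
ee_rot: [179.9, 0.1, 68.4]
force: [1.2, -5.7, -0.2]
gripper_width: 34.1
```

Request:
arm_command(deltas="1 -3 0 0 0 0 34; 1 -3 0 0 0 0 34; 0 -3 0 0 0 0 34; 0 0 0 0 0 0 34")

```text
time_s: 20.1
ee_pos: [668.3, -9.3, 9.1]
ee_rot: [179.9, 0.2, 68.4]
force: [-0.2, -8.3, -0.5]
gripper_width: 34.0
```

```bash
python3 -c "
from h import *
tmeas('t5.png')"
```

```text
orange base x [-69.5 -66.9 -14.3  12.3] 232
tip y -10.8
bridge base x,y -1.1 -35.8 114
```

```bash
python3 -c "
from h import *
a=save('wrist','w6.png');b=save('side','s6.png');t=cv2.imread('pics/t5.png')[90:200,220:370]
c=np.zeros((600,800,3),np.uint8)
c[:300,:400]=cv2.resize(a,(400,300))[:,:,::-1];c[:300,400:]=cv2.resize(b[100:220,180:340],(400,300),interpolation=2)[:,:,::-1];c[300:,:400]=cv2.resize(t,(400,300),interpolation=2)
c[300:,400:]=cv2.resize(a[180:340,150:370],(400,300),interpolation=2)[:,:,::-1]
cv2.imwrite('pics/m6.png',c)"
```

```text
(no output)
```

View pics/m6.png

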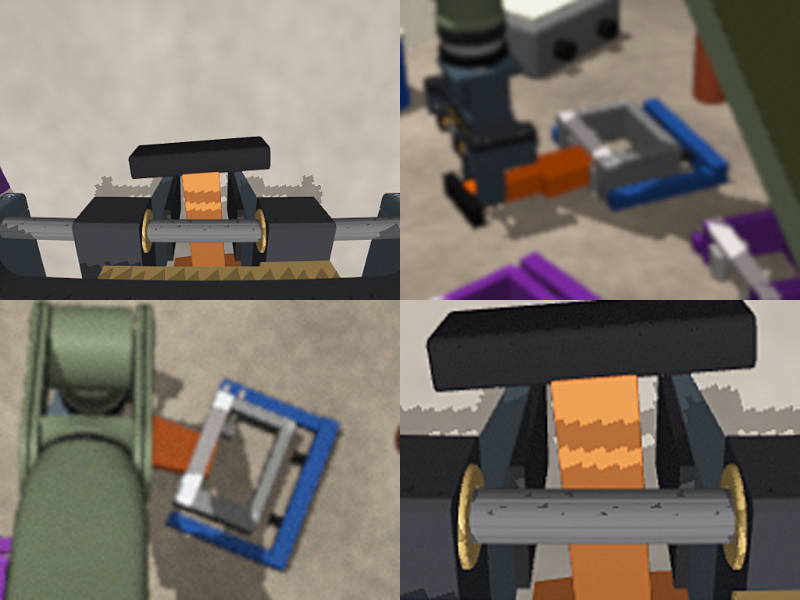

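The wrist and side views show the fingers straddling the stem just inside the crossbar. The wedge is flat and its tip is just under the bridge, about to leave. I'll use smaller swings now, without more pull at first.

Request:
arm_command(deltas="0 5 0 0 0 0 34; 0 5 0 0 0 0 34; 0 4 0 0 0 0 34; 0 4 0 0 0 0 34; 0 0 0 0 0 0 34")

```text
time_s: 20.88
ee_pos: [683.3, -13.5, 8.7]
ee_rot: [-179.8, -0.0, 68.2]
force: [-6.2, -1.0, 1.8]
gripper_width: 34.1
```

Request:
arm_command(deltas="1 3 0 0 0 0 34; 1 3 0 0 0 0 34; 0 0 0 0 0 0 34")

```text
time_s: 21.25
ee_pos: [685.1, -13.3, 8.9]
ee_rot: [-179.2, 0.1, 68.0]
force: [-16.1, -1.2, 10.9]
gripper_width: 34.2
```

Request:
arm_command(deltas="0 -5 0 0 0 0 34; 0 -5 0 0 0 0 34; 0 -5 0 0 0 0 34; 1 -4 0 0 0 0 34; 1 -4 0 0 0 0 34")

```text
time_s: 21.88
ee_pos: [671.5, -5.5, 9.2]
ee_rot: [179.8, 0.1, 68.4]
force: [0.3, -8.4, -2.0]
gripper_width: 34.0
```

```bash
python3 -c "
from h import *
tmeas('t7.png')"
```

```text
orange base x [-75.5 -72.7 -14.6 -14. ] 260
tip y -3.6
bridge base x,y -1.5 -37.6 116
```

Request:
arm_command(deltas="1 -4 0 0 0 0 34; 1 -4 0 0 0 0 34; 0 0 0 0 0 0 34")

```text
time_s: 22.3
ee_pos: [664.2, -1.5, 9.0]
ee_rot: [179.9, 0.2, 68.4]
force: [-0.3, -9.0, -1.1]
gripper_width: 34.2
```

Request:
arm_command(deltas="0 5 0 0 0 0 34; 0 5 0 0 0 0 34; 0 4 0 0 0 0 34; 0 4 0 0 0 0 34; 0 3 0 0 0 0 34")

```text
time_s: 22.92
ee_pos: [683.4, -6.5, 8.9]
ee_rot: [-180.0, -0.0, 68.3]
force: [-1.5, -0.7, -1.2]
gripper_width: 33.8
```

Request:
arm_command(deltas="1 3 0 0 0 0 34; 1 0 0 0 0 0 34; 0 0 0 0 0 0 34")

```text
time_s: 23.3
ee_pos: [685.7, -6.3, 8.9]
ee_rot: [-179.9, 0.0, 68.2]
force: [-4.3, -2.1, 0.2]
gripper_width: 34.1
```

Request:
arm_command(deltas="0 -5 0 0 0 0 34; 0 -5 0 0 0 0 34; 0 -5 0 0 0 0 34; 1 -4 0 0 0 0 34; 1 -4 0 0 0 0 34")

```text
time_s: 23.92
ee_pos: [671.3, 1.7, 10.4]
ee_rot: [179.2, 0.0, 68.7]
force: [10.5, -14.2, -3.0]
gripper_width: 34.3
```

Request:
arm_command(deltas="1 -3 0 0 0 0 34; 1 0 0 0 0 0 34; 0 0 0 0 0 0 34")

```text
time_s: 24.3
ee_pos: [670.8, 3.4, 10.8]
ee_rot: [179.0, 0.1, 68.9]
force: [12.0, -12.2, -3.4]
gripper_width: 34.4
```

```bash
python3 -c "
from h import *
im=tmeas('t8.png');b=save('side','s8.png')
c=np.hstack([cv2.resize(im[90:200,220:370],(400,300),interpolation=2),cv2.resize(b[100:220,180:340],(400,300),interpolation=2)])
cv2.imwrite('pics/m8.png',c[:,:,::-1])"
```

```text
orange base x [-121.8  -83.7  -15.3  -14.6] 318
tip y -3.8
bridge base x,y -0.8 32.8 122
```

View pics/m8.png

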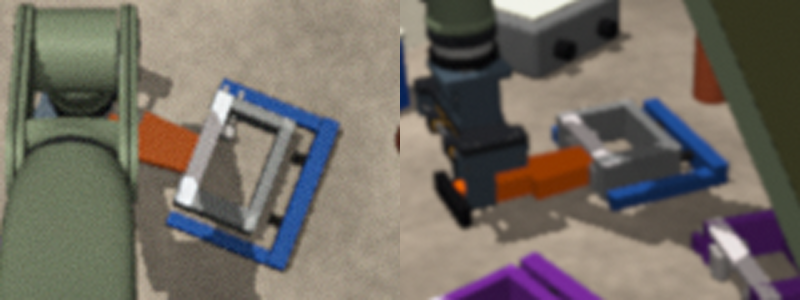

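The blade tip is now hidden under the bridge, and the clamp is at most about 3 mm off rest. A couple more swings.

Request:
arm_command(deltas="0 5 0 0 0 0 34; 0 5 0 0 0 0 34; 0 4 0 0 0 0 34; 0 4 0 0 0 0 34; 1 2 0 0 0 0 34")

```text
time_s: 25.02
ee_pos: [680.1, 0.0, 8.7]
ee_rot: [-179.7, 0.2, 68.3]
force: [-7.2, -5.6, 3.6]
gripper_width: 33.6
```

Request:
arm_command(deltas="1 3 0 0 0 0 34; 1 2 0 0 0 0 34; 1 0 0 0 0 0 34; 0 0 0 0 0 0 34")

```text
time_s: 25.52
ee_pos: [686.3, 0.7, 8.6]
ee_rot: [-179.7, 0.2, 68.3]
force: [-4.7, -6.1, 1.2]
gripper_width: 34.1
```

Request:
arm_command(deltas="0 -5 0 0 0 0 34; 0 -5 0 0 0 0 34; 0 -5 0 0 0 0 34; 1 -4 0 0 0 0 34; 1 0 0 0 0 0 34")

```text
time_s: 26.15
ee_pos: [673.8, 9.7, 9.5]
ee_rot: [179.7, 0.0, 68.5]
force: [4.1, -3.9, -2.7]
gripper_width: 33.9
```

Request:
arm_command(deltas="2 0 0 0 0 0 34; 1 0 0 0 0 0 34; 0 0 0 0 0 0 34")

```text
time_s: 26.52
ee_pos: [673.7, 13.4, 9.3]
ee_rot: [179.9, -0.0, 68.3]
force: [3.1, -1.6, 0.2]
gripper_width: 34.3
```

```bash
python3 -c "
from h import *
tmeas('t9.png')"
```

```text
orange base x [-93.5 -90.8 -12.  -11. ] 356
tip y -6.9
bridge base x,y 4.0 44.6 118
```

Forces have dropped to 3 N and the clamp is back at rest, so it is loose. Drawing it slowly clear.

Request:
arm_command(deltas="3 0 0 0 0 0 34; 3 0 0 0 0 0 34; 3 0 0 0 0 0 34; 3 0 0 0 0 0 34")

```text
time_s: 27.08
ee_pos: [676.7, 24.2, 8.9]
ee_rot: [-179.9, 0.0, 68.3]
force: [-1.8, -3.9, 3.8]
gripper_width: 33.6
```

Request:
arm_command(deltas="4 0 0 0 0 0 34; 4 0 0 0 0 0 34; 4 0 0 0 0 0 34; 4 0 0 0 0 0 34; 4 0 0 0 0 0 34")

```text
time_s: 27.7
ee_pos: [684.9, 43.1, 8.9]
ee_rot: [-180.0, 0.0, 68.3]
force: [-1.7, -4.0, 2.6]
gripper_width: 33.8
```

Request:
arm_command(deltas="4 0 0 0 0 0 34; 4 0 0 0 0 0 34; 4 0 0 0 0 0 34; 4 0 0 0 0 0 34; 0 0 0 0 0 0 34")

```text
time_s: 28.32
ee_pos: [691.1, 58.5, 8.8]
ee_rot: [180.0, -0.1, 68.3]
force: [-0.0, -0.4, 0.6]
gripper_width: 33.9
```

```bash
python3 -c "
from h import *
tmeas('t10.png')"
```

```text
orange base x [-148.3 -144.6  -57.9  -57.1] 397
tip y -11.1
bridge base x,y 2.5 21.1 220
```

The tip is 56 mm in front of the mouth. I'll open the fingers, back off upward and check.

Request:
arm_command(deltas="0 0 0 0 0 0 60; 0 0 0 0 0 0 60; 0 0 0 0 0 0 60; 0 0 0 0 0 0 60; 0 0 0 0 0 0 60")

```text
time_s: 29.0
ee_pos: [690.8, 57.7, 9.0]
ee_rot: [180.0, -0.0, 68.3]
force: [-0.2, 0.4, -0.6]
gripper_width: 60.3
```

Request:
arm_command(deltas="0 0 -10 0 0 0 60; 0 0 -20 0 0 0 60; 0 0 -40 0 0 0 60; 0 0 -50 0 0 0 60; 0 0 -50 0 0 0 60")

```text
time_s: 29.62
ee_pos: [690.7, 57.7, 181.3]
ee_rot: [180.0, -0.0, 68.3]
force: [0.9, -0.5, 0.1]
gripper_width: 60.0
```

Request:
arm_command(deltas="0 0 -40 0 0 0 60; -50 -20 0 0 0 0 60; -50 -20 0 0 0 0 60; -50 -20 0 0 0 0 60; -50 -20 0 0 0 0 60")

```text
time_s: 30.25
ee_pos: [541.2, -99.6, 219.9]
ee_rot: [179.9, -0.0, 68.3]
force: [0.9, -0.5, 0.3]
gripper_width: 60.1
```

Request:
arm_command(deltas="-50 -30 0 0 0 0 60; -50 -30 0 0 0 0 60; -50 -30 0 0 0 0 60; -50 -30 0 0 0 0 60; 0 0 0 0 0 0 60")

```text
time_s: 30.88
ee_pos: [354.5, -241.5, 219.9]
ee_rot: [179.9, 0.1, 68.0]
force: [-0.1, 0.6, 0.8]
gripper_width: 60.2
```

```bash
python3 -c "
from h import *
im=tmeas('t11.png');b=save('side','s11.png')
c=np.vstack([cv2.resize(im,(400,300)),cv2.resize(b,(400,300))]);d=np.vstack([cv2.resize(im[90:200,220:370],(400,300),interpolation=2),cv2.resize(b[100:220,180:340],(400,300),interpolation=2)])
cv2.imwrite('pics/m11.png',np.hstack([c,d])[:,:,::-1]);print(state()['time_s'],state()['force'])"
```

```text
orange base x [-228.8 -225.8  -57.8  -55.9] 598
tip y -13.0
bridge base x,y 1.8 2.8 279
30.975 [ 0.12476564  0.29968696 -0.56013948]
```

View pics/m11.png

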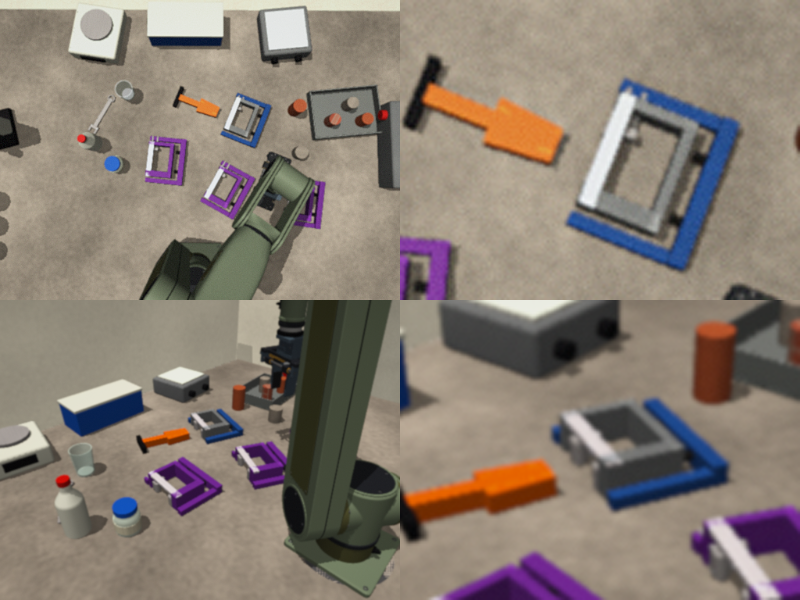

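The wedge lies flat, wholly in front of the clamp and let go. The bridge reads x = 1.8 (2.0 at the start), and the other things stand where they were. Handing in.

```bash
python3 -c "
from h import *
print(job_done())"
```

```text
the job is handed in; nothing more can be done
None
```

The wedge is out of the clamp, lying flat on the bench and let go. Its tip is about 56 mm in front of the mouth. I handed the job in at about 31 s of the 67 s allowed.

- **How it came out:** I straddled the stem with the fingers and pushed it to one side and the other in turn. Side pushes went up to about 27 N. I added only a light outward bias of about 9 N at most. Once it was loose I drew it slowly clear at about 4 N.
- **Clamp:** I could only measure its slide from the top camera, through the position of the bridge. That moved at most about 3.5 mm during the swings. After release it read 1.8 mm, against 2.0 mm at the start. Some mid-swing readings scattered by 1–2 mm because the arm hid part of the bridge.
- **Last look:** The top and side pictures show the wedge flat and clear of the clamp, and the arm away from everything. The other things look where they stood; I checked those by eye only and did not measure them.
- **Disagreements:** Late in the swings, pushes to the +y side met more resistance than I expected, up to 25 N sideways with about 18 N upward on the tool. I made the swings smaller, and the resistance went away as the tip came out. No checks failed.

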